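# Load the connector cradles for two cables

## Task

Load the fixture plate for the next two cables: lay the two slim plug connectors in the two long narrow cradles and the two stout socket connectors in the two short wide cradles, one in each. Every connector must lie flat on the floor of its channel with its black rear sleeve towards the forked cable side of the cradle. Leave the side cutter and the roll of tape where they are.

Things in the scene. Friction and masses are not known exactly. Their poses are not given: they have to be found in the camera images.
- slim_a_centre (a point): slim plug connector: bright barrel, thin bare metal pin at its +x end, 74 mm long, 16 mm across, lying flat, black rear sleeve (cable entry) at its -x end. Point: its centre, 8 mm above what it lies on; x along its length, z up. About 30 g; it collides as a plain block of its size and does not roll. Grip across the barrel at the centre.
- slim_b_centre (a point): slim plug connector: bright barrel, thin bare metal pin at its +x end, 74 mm long, 16 mm across, lying flat, black rear sleeve (cable entry) at its -x end. Point: its centre, 8 mm above what it lies on; x along its length, z up. About 30 g; it collides as a plain block of its size and does not roll. Grip across the barrel at the centre.
- stout_a_centre (a point): stout socket connector: wide bright barrel, no pin, open face at its +x end, 62 mm long, 19 mm across, lying flat, black rear sleeve (cable entry) at its -x end. Point: its centre, 9.5 mm above what it lies on; x along its length, z up. About 45 g; it collides as a plain block of its size and does not roll. Grip across the barrel at the centre.
- stout_b_centre (a point): stout socket connector: wide bright barrel, no pin, open face at its +x end, 62 mm long, 19 mm across, lying flat, black rear sleeve (cable entry) at its -x end. Point: its centre, 9.5 mm above what it lies on; x along its length, z up. About 45 g; it collides as a plain block of its size and does not roll. Grip across the barrel at the centre.
- long_cradle_a_mouth (a point): long narrow grey cradle fixed on the pale plate, foot 122 x 36 mm. Channel floor 82 x 20 mm, 27 mm above the bench; walls rise 14 mm, leaning out 30 deg. 40 mm finger gap at mid-length, open 10 mm below the floor. Cable side, facing the robot: end wall split by a 9 mm gap, and two steel posts. Point: on its centre line at floor height, 45 mm from the channel's middle on the cable side; +x runs along the channel to the far end, z up.
- long_cradle_b_mouth (a point): long narrow grey cradle fixed on the pale plate, foot 122 x 36 mm. Channel floor 82 x 20 mm, 27 mm above the bench; walls rise 14 mm, leaning out 30 deg. 40 mm finger gap at mid-length, open 10 mm below the floor. Cable side, facing the robot: end wall split by a 9 mm gap, and two steel posts. Point: on its centre line at floor height, 45 mm from the channel's middle on the cable side; +x runs along the channel to the far end, z up.
- short_cradle_a_mouth (a point): short wide grey cradle fixed on the pale plate, foot 110 x 66 mm. Channel floor 70 x 23 mm, 27 mm above the bench; walls rise 14 mm, leaning out 30 deg. 40 mm finger gap at mid-length, open 10 mm below the floor. Cable side, facing the robot: end wall split by a 9 mm gap, and two steel posts. Point: on its centre line at floor height, 45 mm from the channel's middle on the cable side; +x runs along the channel to the far end, z up.
- short_cradle_b_mouth (a point): short wide grey cradle fixed on the pale plate, foot 110 x 66 mm. Channel floor 70 x 23 mm, 27 mm above the bench; walls rise 14 mm, leaning out 30 deg. 40 mm finger gap at mid-length, open 10 mm below the floor. Cable side, facing the robot: end wall split by a 9 mm gap, and two steel posts. Point: on its centre line at floor height, 45 mm from the channel's middle on the cable side; +x runs along the channel to the far end, z up.
- cutter: yellow-handled side cutter, 132 x 82 x 13 mm, lying on the bench beyond the work; origin under its middle. A bystander: leave it.
- tape: roll of black tape lying flat, 62 mm across, 19 mm high; origin under its middle. A bystander: leave it.
Things that resemble listed ones, but are neither listed nor needed, are in the scene too. Leave any green or pink look-alike of the part that bears stout_a_centre alone.

How it is judged:
At the end, for the whole second after the job is handed in: Each long narrow cradle holds one slim plug and each short wide cradle one stout socket: centre within 8 mm of the channel's middle along and across, at the height of lying on the channel floor within 4 mm, lined up with the channel within 0.15 rad, black sleeve on the forked cable side, at rest ((((x of slim_a_centre in the frame of long_cradle_a_mouth between 0.037 and 0.053 m and y of slim_a_centre in the frame of long_cradle_a_mouth between -0.008 and 0.008 m and z of slim_a_centre in the frame of long_cradle_a_mouth between 0.0038 and 0.0118 m and x of long_cradle_a_mouth in the frame of slim_a_centre below -0.03 m and angle between the x axis of slim_a_centre and the x axis of long_cradle_a_mouth, either way round below 0.15 rad and linear speed of slim_a below 0.02 m/s) and (x of slim_b_centre in the frame of long_cradle_b_mouth between 0.037 and 0.053 m and y of slim_b_centre in the frame of long_cradle_b_mouth between -0.008 and 0.008 m and z of slim_b_centre in the frame of long_cradle_b_mouth between 0.0038 and 0.0118 m and x of long_cradle_b_mouth in the frame of slim_b_centre below -0.03 m and angle between the x axis of slim_b_centre and the x axis of long_cradle_b_mouth, either way round below 0.15 rad and linear speed of slim_b below 0.02 m/s)) or ((x of slim_a_centre in the frame of long_cradle_b_mouth between 0.037 and 0.053 m and y of slim_a_centre in the frame of long_cradle_b_mouth between -0.008 and 0.008 m and z of slim_a_centre in the frame of long_cradle_b_mouth between 0.0038 and 0.0118 m and x of long_cradle_b_mouth in the frame of slim_a_centre below -0.03 m and angle between the x axis of slim_a_centre and the x axis of long_cradle_b_mouth, either way round below 0.15 rad and linear speed of slim_a below 0.02 m/s) and (x of slim_b_centre in the frame of long_cradle_a_mouth between 0.037 and 0.053 m and y of slim_b_centre in the frame of long_cradle_a_mouth between -0.008 and 0.008 m and z of slim_b_centre in the frame of long_cradle_a_mouth between 0.0038 and 0.0118 m and x of long_cradle_a_mouth in the frame of slim_b_centre below -0.03 m and angle between the x axis of slim_b_centre and the x axis of long_cradle_a_mouth, either way round below 0.15 rad and linear speed of slim_b below 0.02 m/s))) and (((x of stout_a_centre in the frame of short_cradle_a_mouth between 0.037 and 0.053 m and y of stout_a_centre in the frame of short_cradle_a_mouth between -0.008 and 0.008 m and z of stout_a_centre in the frame of short_cradle_a_mouth between 0.0054 and 0.0134 m and x of short_cradle_a_mouth in the frame of stout_a_centre below -0.03 m and angle between the x axis of stout_a_centre and the x axis of short_cradle_a_mouth, either way round below 0.15 rad and linear speed of stout_a below 0.02 m/s) and (x of stout_b_centre in the frame of short_cradle_b_mouth between 0.037 and 0.053 m and y of stout_b_centre in the frame of short_cradle_b_mouth between -0.008 and 0.008 m and z of stout_b_centre in the frame of short_cradle_b_mouth between 0.0054 and 0.0134 m and x of short_cradle_b_mouth in the frame of stout_b_centre below -0.03 m and angle between the x axis of stout_b_centre and the x axis of short_cradle_b_mouth, either way round below 0.15 rad and linear speed of stout_b below 0.02 m/s)) or ((x of stout_a_centre in the frame of short_cradle_b_mouth between 0.037 and 0.053 m and y of stout_a_centre in the frame of short_cradle_b_mouth between -0.008 and 0.008 m and z of stout_a_centre in the frame of short_cradle_b_mouth between 0.0054 and 0.0134 m and x of short_cradle_b_mouth in the frame of stout_a_centre below -0.03 m and angle between the x axis of stout_a_centre and the x axis of short_cradle_b_mouth, either way round below 0.15 rad and linear speed of stout_a below 0.02 m/s) and (x of stout_b_centre in the frame of short_cradle_a_mouth between 0.037 and 0.053 m and y of stout_b_centre in the frame of short_cradle_a_mouth between -0.008 and 0.008 m and z of stout_b_centre in the frame of short_cradle_a_mouth between 0.0054 and 0.0134 m and x of short_cradle_a_mouth in the frame of stout_b_centre below -0.03 m and angle between the x axis of stout_b_centre and the x axis of short_cradle_a_mouth, either way round below 0.15 rad and linear speed of stout_b below 0.02 m/s)))); the robot touches nothing.
It fails at once if the side cutter is shifted by more than 30 mm (distance of cutter from where it was at the start of the episode above 0.03 m).
It fails at once if the roll of tape is shifted by more than 30 mm (distance of tape from where it was at the start of the episode above 0.03 m).
It also fails if it takes over 93 s, if anything falls off the work surface, if the arm or the gripper's body presses on something with over 40 N, if the wrist force passes 120 N, or if a joint passes its speed limit or range.

## Robot

A 6-joint arm with a two-finger parallel gripper is mounted at the origin on a cart in front of the work surface, level with it; the furniture and walls round the work are solid. World frame = base frame: x ahead of the robot, y to its left, z up, the work surface at z = 0. Lengths are in m, angles in rad, forces in N, time in s.
With the tool pointing down it reaches from about 0.35 to 0.725 m from the base axis. Payload 4.3 kg.
Tool frame: the origin (TCP) lies at the very end of the fingers, on their centre line; the grasp point (between the pads) lies 19 mm behind it (pinch_z is the distance from the TCP to the grasp point, in m); z points along the fingers, y is the line along which they close (so a half turn about z gives the same grasp; the last joint's range is limited). The gripper opens to 85 mm and grips with 20 to 120 N. Pads are 22 mm wide; open, the fingers measure 114 mm over their backs; the gripper's body (76 mm by 85 mm) begins 54 mm behind the grasp point. The pads swing forward as they close: fully open they stand 13 mm farther back than shut.
Start: joints at [1.054, 0.377, 0.081, 1.274, 0, 1.46], TCP at [0.228, 0.528, 0.231] pointing down, gripper open.
Joint ranges: [-2.72, 2.72], [-0.84, 1.66], [-1.02, 1.22], [-1.77, 2.12], [-1.37, 1.28], [-3.14, 3.14]. Speed limits (rad/s): [2.57, 2.57, 3.14, 3.14, 3.14, 3.14].

## Interface

Orientations are given as a 3x3 rotation matrix whose columns are the frame's x, y, z axes.
In Python, from cell import read_state, camera, camera_info, sign_off, pinch_z gives the robot as it stands.
- The arm moves only by the shell command python3 -m handwheel 'ROWS' [FORCE]. ROWS is JSON, a list that holds one entry, the list of rows, each a list of 5 numbers: the gripper command: -1 is shut, 1 is fully open, values between are in proportion, then the shift along the tool's x, y, z in m, then the turn about the tool's z in rad. In form: [[[fingers, tx, ty, tz, roll], ...]]. A call has 1 to 20 rows; each row shifts and turns the commanded pose from where the row before left it, along the tool's axes as they then stand; what a row does not reach is not made up. A row lasts 1/12 s, in which the tool goes at most 41.7 mm and 7.16 degrees, less where a joint would pass 70% of its speed; a pose out of reach is approached as far as the arm can. A call is refused whole if a number of a shift passes 0.0417 or a number of a turn 0.125, either way. A call with a gripper value outside its range is refused whole. The fingers move at their own pace and stop on an object; FORCE is the grip in N (left out, the last holds). Time passes only in rows, so rows that do not move let the fingers close. It gives the time, the measured TCP pose, the force, the opening and the grip force at its end, in the units of the state.
- read_state(): the state, without advancing time (a new reading comes with each control period).
- camera(name): name is "scene" or "top" or "wrist"; returns (picture, depth): 400x640x3 uint8, blue, green, red; 400x640 float32, m along the optical axis (not along the pixel's ray), 0 where there is no reading.
- camera_info(name): a dict with "fx", "fy", "cx", "cy" (pixels), "k1" (the pictures are not rectified: a ray, as slopes to the right and down, at radius r is drawn at 1 + k1 r^2 times it, then the intrinsics apply), "pose" (4x4, takes a point from camera to world coordinates); the wrist camera has in their place "T_tool_cam" (4x4, takes a point from camera to tool coordinates, whose origin is the TCP and whose axes are the flange's). Camera axes: x right, y up, looking along -z (the intrinsics and any distortion apply to the point x, -y, -z); pixel columns grow to the right and rows downward; lengths in m; the calibration is good to about 2 mm. A picture is of the moment at which its call begins: read the wrist's pose just before it. camera_info takes no time and is no camera call.
- sign_off(): hands the job in; it is judged then, once.
The state is a dict: "clock": time; "joints": joint angles; "dq": joint speeds; "effort": joint torques, N m; "position": TCP position; "tool_rot": TCP orientation; "wrist_force": force on the tool from outside, world axes, zero at the start; "torque": the same for the moment, N m; "gripper_width": finger opening in m; "grip_force": force on a finger pad.
Only numpy, scipy, OpenCV 4.12 (cv2) and the standard library are available. Lean on these libraries where they do the work, as an engineer would, in place of code of your own. Each camera call takes 0.05 s, during which the arm holds its last target. There are 200 camera calls.

## Working session

There is one attempt and no reset: what is moved stays moved. The work goes in short steps, Python scripts to look and compute and a shell command to move; the robot and the scene stay as the last step left them, time stands still between calls to the robot, and variables do not carry over. Pictures are saved under pics/ and viewed, at most 14 in all, crops included, and the job is handed in when it is done.

```bash
mkdir -p pics
cat > h.py <<'E'
import numpy as np, cv2
from cell import *
def info(n):
    c=camera_info(n)
    if n=="wrist":
        s=read_state(); T=np.eye(4); T[:3,:3]=s["tool_rot"]; T[:3,3]=s["position"]
        c["pose"]=T@np.array(c["T_tool_cam"])
    c["pose"]=np.array(c["pose"]); return c
def ray(c,px):
    K=np.array([[c["fx"],0,c["cx"]],[0,c["fy"],c["cy"]],[0,0,1.]])
    p=cv2.undistortPoints(np.array(px,float).reshape(-1,1,2),K,np.array([c["k1"],0,0,0.])).reshape(-1,2)
    return np.c_[p[:,0],-p[:,1],-np.ones(len(p))]@c["pose"][:3,:3].T
def plane(c,px,z):
    d=ray(c,px);o=c["pose"][:3,3]
    return o+d*((z-o[2])/d[:,2])[:,None]
E
python3 - <<'E'
from h import *
for n in ["top","scene","wrist"]:
    c=info(n); p,d=camera(n); cv2.imwrite(f"pics/{n}0.png",p); np.save(f"{n}_d.npy",d)
    print(n,c["pose"].round(3).tolist(),c["fx"],c["k1"])
s=read_state();print(s["clock"],np.round(s["tool_rot"],3).tolist(),s["gripper_width"],pinch_z)
E
```

```text
top [[-0.025, 0.997, -0.07, 0.448], [-1.0, -0.026, -0.013, -0.047], [-0.014, 0.07, 0.997, 1.122], [0.0, 0.0, 0.0, 1.0]] 412.11836785254803 0.01859264710160003
scene [[0.561, 0.603, -0.568, -0.262], [-0.828, 0.398, -0.395, -0.582], [-0.012, 0.691, 0.722, 1.03], [0.0, 0.0, 0.0, 1.0]] 469.71384866410546 -0.05189230243808137
wrist [[0.395, -0.872, -0.288, 0.153], [0.919, 0.375, 0.126, 0.559], [-0.002, -0.315, 0.949, 0.373], [0.0, 0.0, 0.0, 1.0]] 287.04294532362957 -0.034936991122085224
0.15 [[-0.918, 0.396, -0.001], [0.396, 0.918, -0.001], [0.0, -0.002, -1.0]] 0.08550022552411726 0.0187
```

View pics/top0.png

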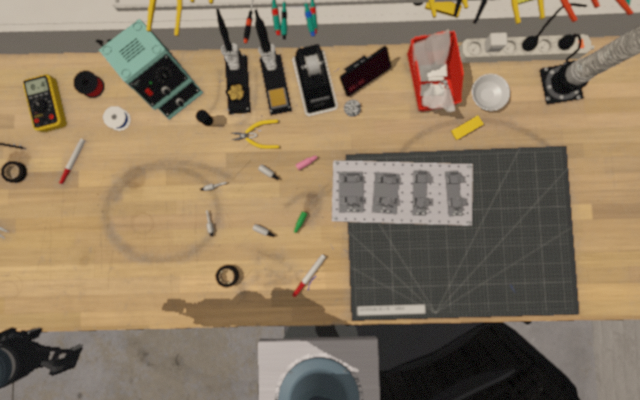

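View pics/scene0.png

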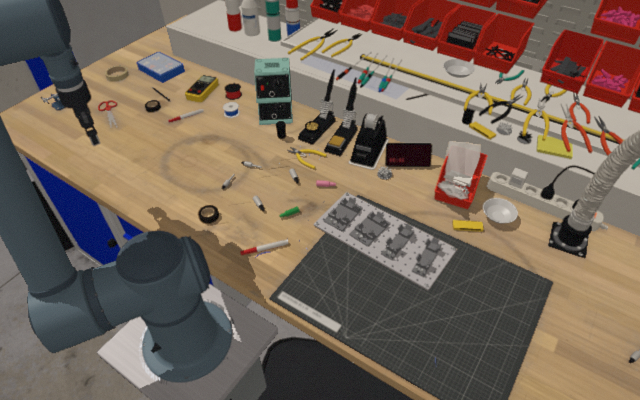

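The top view shows four connectors near (214,186), (210,222), (263,230) and (268,171), and cradles near (352,190), (386,192), (422,192) and (457,192). I'll enlarge these.

Run:
```python
from h import *
p=cv2.imread("pics/top0.png")
a=cv2.resize(p[155:245,190:320],None,fx=6,fy=6,interpolation=cv2.INTER_CUBIC);cv2.imwrite("pics/c1.png",a)
b=cv2.resize(p[155:235,325:480],None,fx=5,fy=5,interpolation=cv2.INTER_CUBIC);cv2.imwrite("pics/c2.png",b)
```

```text
(no output)
```

View pics/c1.png

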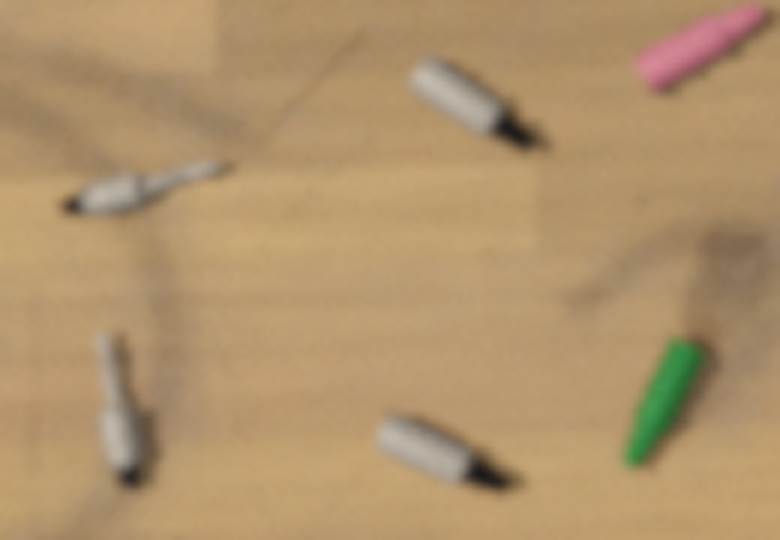

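View pics/c2.png

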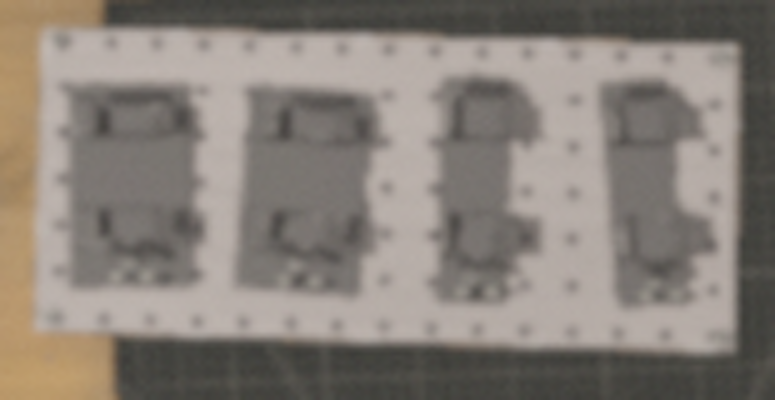

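The crops show slim connectors with the sleeve at bottom left, pin to upper right, and (second one) sleeve at the bottom, pin up. Both stout ones have their sleeve at lower right. The two left cradles are the short wide ones, the two right are long and narrow, and their forked posts are at the bottom, towards the robot.

Run:
```python
from h import *
c=info("top"); d=np.load("top_d.npy")
def w(q,s,o,z): return plane(c,(np.array(q,float)+.5)/s-.5+np.array(o),z)
for n,tail,head,z in [("slim1",(68,207),(230,165),.006),("slim2",(130,483),(105,333),.006),("stout1",(543,143),(420,72),.009),("stout2",(518,484),(384,430),.009)]:
    a,b=w([tail,head],6,(190,155),z); v=b-a
    print(n,((a+b)/2).round(4),"len",np.linalg.norm(v).round(4),"yaw",np.arctan2(v[1],v[0]).round(3))
# cradles: foot left edge low-far ; bbox
for n,q in [("shortA",[(72,88),(197,88),(195,287),(70,287)]),("shortB",[(250,88),(377,95),(360,293),(238,287)]),("longC",[(445,80),(515,82),(505,300),(438,300)]),("longD",[(602,85),(668,85),(690,303),(620,305)])]:
    P=w(q,5,(325,155),.02); v=(P[0]+P[1]-P[2]-P[3])/2
    print(n,P.mean(0).round(4),"len",np.linalg.norm(v).round(4),"wid",np.linalg.norm(P[1]-P[0]).round(4),"yaw",np.arctan2(v[1],v[0]).round(3))
# depth-derived heights
for (u,v) in [(240,255),(346,165),(352,190),(386,192),(422,192),(457,192),(420,222)]:
    t=d[v,u]; r=ray(c,[[u,v]])[0]; print((u,v),(c["pose"][:3,3]+r*t).round(4))
print(np.round(camera_info("wrist")["T_tool_cam"],4).tolist(),{k:camera_info("wrist")[k] for k in("cx","cy")})
```

```text
slim1 [0.57   0.2698 0.006 ] len 0.0758 yaw -1.341
slim2 [0.4697 0.2846 0.006 ] len 0.0688 yaw 0.16
stout1 [0.6016 0.1176 0.009 ] len 0.0649 yaw 1.021
stout2 [0.4437 0.1337 0.009 ] len 0.0652 yaw 1.166
shortA [ 0.5414 -0.102   0.02  ] len 0.1071 wid 0.0672 yaw -0.039
shortB [ 0.5372 -0.1943  0.02  ] len 0.107 wid 0.0681 yaw -0.107
longC [ 0.535  -0.2846  0.02  ] len 0.1176 wid 0.0373 yaw -0.079
longD [ 0.5305 -0.3742  0.02  ] len 0.1174 wid 0.0351 yaw 0.044
(240, 255) [ 0.3799  0.2032 -0.0004]
(346, 165) [ 0.6159 -0.0902  0.0127]
(352, 190) [ 0.547  -0.1041  0.0185]
(386, 192) [ 0.5392 -0.1949  0.0186]
(422, 192) [ 0.5368 -0.2912  0.0173]
(457, 192) [ 0.5343 -0.3842  0.0174]
(420, 222) [ 0.4568 -0.2838  0.0117]
[[0.0005, 0.9491, 0.315, 0.0806], [1.0, -0.0004, -0.0003, -0.0003], [-0.0001, 0.315, -0.9491, -0.1428], [0.0, 0.0, 0.0, 1.0]] {'cx': 319.5865487796242, 'cy': 204.21873008059868}
```

```bash
python3 -m handwheel '[[[0.2,-0.0265,-0.0106,0.004,0],[0.2,-0.0265,-0.0106,0.004,0],[0.2,-0.0265,-0.0106,0.004,0],[0.2,-0.0265,-0.0106,0.004,0],[0.2,-0.0265,-0.0106,0.004,0],[0.2,-0.0265,-0.0106,0.004,0],[0.2,-0.0265,-0.0106,0.004,0],[0.2,-0.0265,-0.0106,0.004,0],[0.2,-0.0265,-0.0106,0.004,0],[0.2,-0.0265,-0.0106,0.004,0],[0.2,-0.0265,-0.0106,0.004,0],[0.2,-0.0265,-0.0106,0.004,0],[0.2,0,0,0,-0.113],[0.2,0,0,0,-0.113],[0.2,0,0,0,-0.113],[0.2,0,0,0,-0.113],[0.2,0,0,0,-0.113],[0.2,0,0,0,0],[0.2,0,0,0,0]]]' 40
python3 - <<'E'
from h import *
s=read_state(); c=info("wrist"); p,d=camera("wrist"); cv2.imwrite("pics/w1.png",p); np.savez("w1.npz",d=d,pose=c["pose"])
R=np.array(s["tool_rot"]);print(s["clock"],np.round(s["position"],4),np.arctan2(R[1,0],R[0,0]),s["gripper_width"])
E
```

```text
clock: 1.73
position: [0.469, 0.2854, 0.183]
tool_rot: [[-0.988, -0.155, -0.001], [-0.155, 0.988, -0.0], [0.001, -0.0, -1.0]]
wrist_force: [-0.8, -1.2, -0.3]
gripper_width: 0.0513
grip_force: 0.0
1.7333 [0.469  0.2854 0.183 ] -2.986247778053101 0.05125310634250277
```

View pics/w1.png

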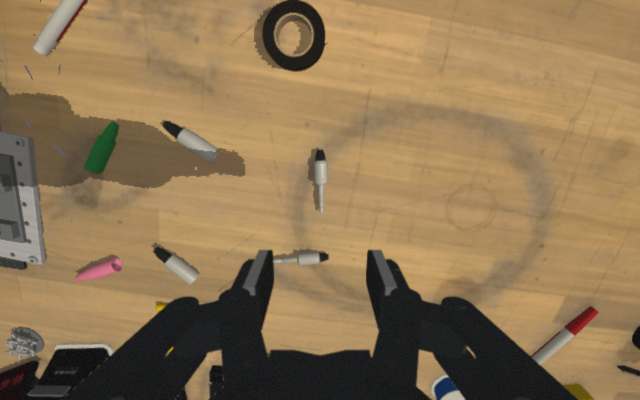

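The wrist view shows slim2 at about (320,180) sleeve up, slim1 at (302,259) sleeve right, stout2 at (190,140), and stout1 at (176,264), both with the sleeve at upper left. I'll measure them with masks.

```bash
cat > meas.py <<'E'
from h import *
def conn(p,c,win,z,sl):
    x0,y0,x1,y1=win; q=cv2.resize(p[y0:y1,x0:x1],None,fx=4,fy=4,interpolation=cv2.INTER_CUBIC)
    h=cv2.cvtColor(q,cv2.COLOR_BGR2HSV).astype(int); S,V=h[...,1],h[...,2]
    br=((S<50)&(V>70)).astype(np.uint8); dk=(V<45).astype(np.uint8)
    def big(m):
        n,l,s,_=cv2.connectedComponentsWithStats(m); return (l==1+np.argmax(s[1:,4]))
    m=big(cv2.morphologyEx(br|dk,cv2.MORPH_CLOSE,np.ones((7,7),np.uint8)))
    v,u=np.nonzero(m); W=plane(c,np.c_[(u+.5)/4-.5+x0,(v+.5)/4-.5+y0],z)[:,:2]
    r=cv2.minAreaRect((W*1000).astype(np.float32)); b=cv2.boxPoints(r)/1000
    e1,e2=b[1]-b[0],b[2]-b[1]; e=e1 if np.linalg.norm(e1)>np.linalg.norm(e2) else e2; e=e/np.linalg.norm(e)
    vd,ud=np.nonzero(dk.astype(bool)&m); D=plane(c,np.c_[(ud+.5)/4-.5+x0,(vd+.5)/4-.5+y0],z)[:,:2].mean(0)
    ctr=np.array(r[0])/1000
    if (ctr-D)@e<0: e=-e
    o=np.hstack([q,cv2.cvtColor(m.astype(np.uint8)*255,cv2.COLOR_GRAY2BGR)])
    return ctr,np.arctan2(e[1],e[0]),sorted(r[1]),o
E
python3 - <<'E'
from meas import *
p=cv2.imread("pics/w1.png"); c=info("wrist")
os=[]
for n,w,z in [("slim1",(272,245,332,272),.008),("slim2",(300,142,340,217),.008),("stout1",(148,240,203,287),.0095),("stout2",(158,118,218,163),.0095)]:
    ctr,y,s,o=conn(p,c,w,z,0); print(n,ctr.round(4),y.round(3),np.round(s,1)); os.append(o)
H=max(o.shape[0] for o in os)
im=np.hstack([cv2.copyMakeBorder(o,0,H-o.shape[0],0,5,0,value=(0,0,255)) for o in os]); cv2.imwrite("pics/m1.png",cv2.resize(im,(800,int(im.shape[0]*800/im.shape[1]))))
E
```

```text
slim1 [0.5683 0.273 ] -1.202 [21.9 73.2]
slim2 [0.467  0.2855] 0.172 [14.8 72.2]
stout1 [0.5999 0.1212] 0.953 [23.3 61.4]
stout2 [0.4418 0.1381] 1.088 [19.8 63.9]
```

View pics/m1.png

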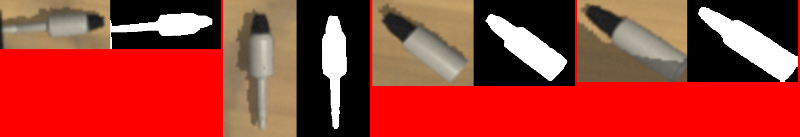

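Slim2 is good (72 x 15 mm, matching the top view). I'll grasp it first.

```bash
python3 -m handwheel '[[[0.2,0.002,0,0.03,-0.016],[0.2,0,0,0.04,0],[0.2,0,0,0.04,0],[0.2,0,0,0.03,0],[0.2,0,0,0.02,0],[0.2,0,0,0.012,0],[0.2,0,0,0.007,0],[0.2,0,0,0,0],[-1,0,0,0,0],[-1,0,0,0,0],[-1,0,0,0,0],[-1,0,0,0,0],[-1,0,0,0,0],[-1,0,0,0,0],[-1,0,0,0,0],[-1,0,0,0,0]]]' 40
```

```text
clock: 3.12
position: [0.4686, 0.2858, 0.0058]
tool_rot: [[-0.985, -0.173, 0.003], [-0.173, 0.985, 0.001], [-0.003, 0.001, -1.0]]
wrist_force: [-0.1, -0.6, 6.5]
gripper_width: 0.0145
grip_force: 40.4
```

```bash
python3 -m handwheel '[[[-1,0,0,-0.03,0.034],[-1,0,0,-0.041,0.034],[-1,0,0,-0.041,0.034],[-1,0,0,-0.041,0.034],[-1,0,0,-0.041,0.036],[-1,-0.006,-0.035,0,0],[-1,-0.006,-0.035,0,0],[-1,-0.006,-0.035,0,0],[-1,-0.006,-0.035,0,0],[-1,-0.006,-0.035,0,0],[-1,-0.006,-0.035,0,0],[-1,-0.006,-0.035,0,0],[-1,-0.006,-0.035,0,0],[-1,-0.006,-0.035,0,0],[-1,-0.006,-0.035,0,0],[-1,-0.006,-0.035,0,0],[-1,-0.006,-0.035,0,0],[-1,-0.006,-0.035,0,0],[-1,-0.006,-0.035,0,0],[-1,-0.006,-0.035,0,0]]]'
python3 -m handwheel '[[[-1,0,0,0,0],[-1,0,0,0,0],[-1,0,0,0,0]]]'
python3 - <<'E'
from h import *
s=read_state(); c=info("wrist"); p,d=camera("wrist"); cv2.imwrite("pics/w2.png",p); np.savez("w2.npz",d=d,pose=c["pose"])
E
```

```text
clock: 4.78
position: [0.5583, -0.2414, 0.1985]
tool_rot: [[-1.0, -0.002, 0.0], [-0.002, 1.0, 0.0], [-0.0, 0.0, -1.0]]
wrist_force: [0.9, -0.1, -0.7]
gripper_width: 0.0145
grip_force: 39.6
clock: 5.03
position: [0.5581, -0.2392, 0.1981]
tool_rot: [[-1.0, -0.002, -0.0], [-0.002, 1.0, 0.001], [0.0, 0.001, -1.0]]
wrist_force: [-0.2, 0.3, -0.5]
gripper_width: 0.0141
grip_force: 39.6
```

View pics/w2.png

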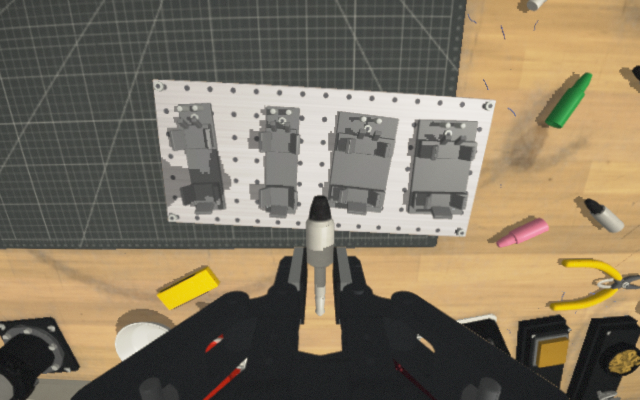

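Wrist view of the plate: left to right longD (195,160), longC (282,160), shortB (362,165), shortA (442,165), posts at the top (robot side). I'll enlarge it to pick corners.

Run:
```python
from h import *
p=cv2.imread("pics/w2.png")
a=cv2.resize(p[95:225,160:320],None,fx=4.6,fy=4.6,interpolation=cv2.INTER_CUBIC);b=cv2.resize(p[105:225,320:480],None,fx=4.6,fy=4.6,interpolation=cv2.INTER_CUBIC)
cv2.imwrite("pics/c3.png",a);cv2.imwrite("pics/c4.png",b)
```

```text
(no output)
```

View pics/c3.png

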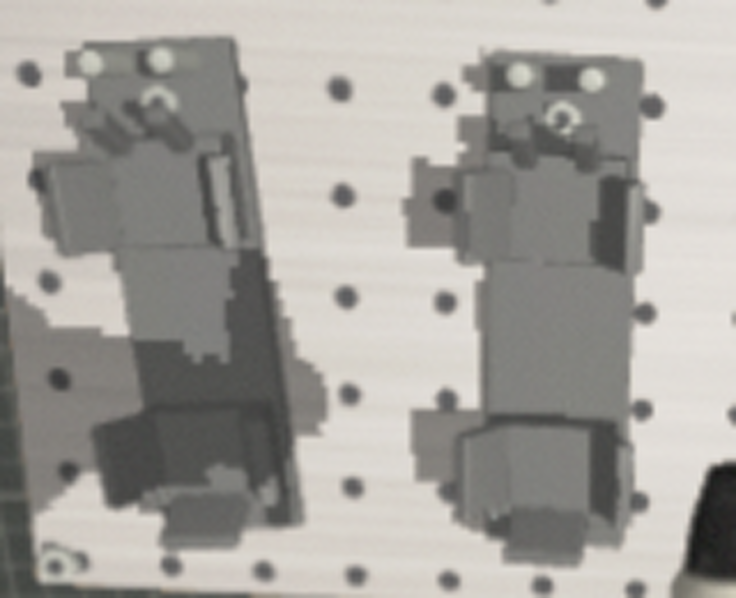

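View pics/c4.png

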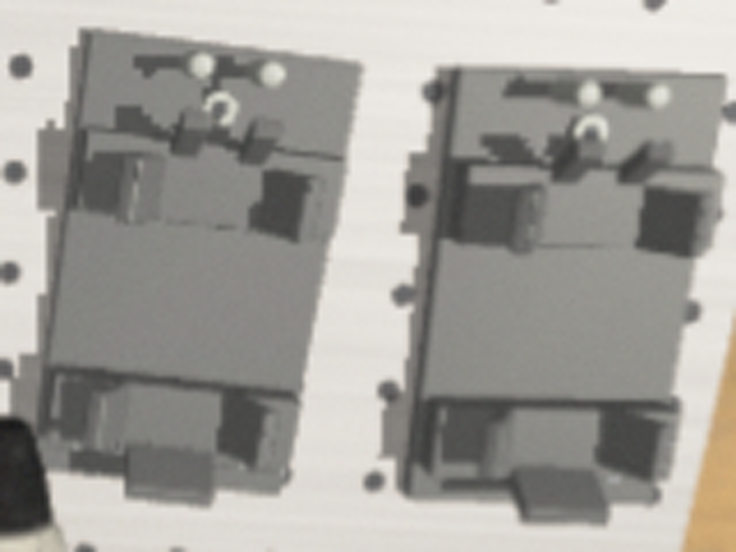

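The crops show the channel floors and the edges of the finger gap clearly. I'll cast the floor corners onto z=27 mm and check against 40 mm gap, 20/23 mm width and 36/66 mm foot.

Run:
```python
from h import *
c=info("wrist"); c["pose"]=np.load("w2.npz")["pose"]
w=lambda q,o,z: plane(c,(np.array(q,float)+.5)/4.6-.5+np.array(o),z)[:,:2]
A,B=(160,95),(320,105)
for n,o,fl,ft in [("longC",A,[(511,260),(596,265),(510,425),(592,425)],[(486,340),(632,340)]),
 ("longD",A,[(122,245),(222,247),(155,408),(242,408)],[(127,300),(275,300)]),
 ("shortB",B,[(155,220),(252,228),(125,384),(220,393)],[(60,290),(318,300)]),
 ("shortA",B,[(545,245),(640,248),(512,403),(605,405)],[(432,310),(688,315)])]:
    P=w(fl,o,.027); F=w(ft,o,.017); nr=(P[0]+P[1])/2; fr=(P[2]+P[3])/2; v=fr-nr
    print(n,((nr+fr)/2).round(4),"gap",np.linalg.norm(v).round(4),"yaw",np.arctan2(v[1],v[0]).round(3),"yaw2",[np.arctan2(-(a-b)[0],(a-b)[1]).round(3) for a,b in((P[0],P[1]),(P[2],P[3]))] ,"wid",np.linalg.norm(P[0]-P[1]).round(4),np.linalg.norm(P[2]-P[3]).round(4),"foot",F.mean(0).round(4),np.linalg.norm(F[0]-F[1]).round(4))
# held connector, at its height
d=np.load("w2.npz")["d"]
for u,v in [(282,160),(195,150),(362,165),(442,165),(320,235)]:
    r=ray(c,[[u,v]])[0]; print((u,v),(c["pose"][:3,3]+r*d[v,u]).round(4))
from meas import conn
```

```text
longC [ 0.5411 -0.2837] gap 0.0398 yaw -0.056 yaw2 [np.float64(3.083), np.float64(-3.14)] wid 0.0201 0.0202 foot [ 0.5418 -0.2834] 0.0363
longD [ 0.537  -0.3723] gap 0.0395 yaw 0.038 yaw2 [np.float64(3.118), np.float64(3.141)] wid 0.0239 0.0216 foot [ 0.5317 -0.3717] 0.037
shortB [ 0.543 -0.194] gap 0.0408 yaw -0.139 yaw2 [np.float64(3.064), np.float64(3.047)] wid 0.0232 0.0236 foot [ 0.5419 -0.1923] 0.0644
shortA [ 0.5473 -0.0988] gap 0.0394 yaw -0.077 yaw2 [np.float64(3.118), np.float64(3.123)] wid 0.0232 0.0235 foot [ 0.5459 -0.0985] 0.0653
(282, 160) [ 0.5321 -0.282   0.0169]
(195, 150) [ 0.5206 -0.3796  0.0174]
(362, 165) [ 0.5371 -0.1914  0.0192]
(442, 165) [ 0.5369 -0.0996  0.0181]
(320, 235) [ 0.538  -0.2394  0.2077]
```

Run:
```python
from h import *
c=info("wrist"); c["pose"]=np.load("w2.npz")["pose"]
w=lambda q,o,z: plane(c,(np.array(q,float)+.5)/4.6-.5+np.array(o),z)[:,:2]
A,B=(160,95),(320,105)
for n,o,E in [("C",A,[((640,70),(632,410)),((487,60),(485,410))]),("D",A,[((235,45),(298,520))]),("B",B,[((85,35),(45,440)),((360,65),(290,480))]),("A",B,[((455,75),(405,490)),((725,80),(665,490))])]:
    for e in E:
        a,b=w(e,o,.017); v=b-a; print(n,np.arctan2(v[1],v[0]).round(3))
# held connector yaw/centre at depth: tail and tip in w2
p=cv2.imread("pics/w2.png")
P=plane(c,[(320,198),(320,313)],.2); print(P.round(4))
```

```text
C -0.044
C -0.06
D 0.028
B -0.081
B -0.09
A -0.018
A 0.017
[[ 0.5207 -0.2395  0.2   ]
 [ 0.5923 -0.2393  0.2   ]]
```

Everything agrees with the stated sizes. Lowering slim2 into longC (0.541, -0.284, yaw -0.05).

```bash
python3 -m handwheel '[[[-1,0.0077,-0.022,0,0.025],[-1,0.0077,-0.0225,0.02,0.025],[-1,0,0,0.04,0],[-1,0,0,0.04,0],[-1,0,0,0.03,0],[-1,0,0,0.015,0],[-1,0,0,0.01,0],[-1,0,0,0.005,0],[-1,0,0,0.003,0],[-1,0,0,0,0],[-1,0,0,0,0]]]'
```

```text
clock: 6.0
position: [0.5437, -0.2843, 0.0368]
tool_rot: [[-0.999, 0.047, 0.002], [0.047, 0.999, -0.001], [-0.002, -0.001, -1.0]]
wrist_force: [-0.2, 0.3, -0.4]
gripper_width: 0.0143
grip_force: 39.6
```

```bash
python3 -m handwheel '[[[-1,0.001,0,0.002,0],[-1,0,0,0.001,0],[-1,0,0,0,0],[-0.25,0,0,0,0],[-0.25,0,0,0,0],[-0.25,0,0,0,0],[-0.25,0,0,0,0],[-0.25,0,0,-0.01,0],[-0.25,0,0,-0.03,0],[-0.25,0,0,-0.04,0],[-0.25,0,0,-0.04,0],[0.2,0,0,0,0]]]'
python3 -m handwheel '[[[0.2,0,0.037,0,0],[0.2,0,0.037,0,0],[0.2,0,0.037,0,0],[0.2,0,0.037,0,0],[0.2,0,0.037,0,0],[0.2,0,0.037,0,0],[0.2,0,0.037,0,0],[0.2,0,0.037,0,0],[0.2,0,0.037,0,0],[0.2,0,0.037,0,0],[0.2,0,0.037,0,0],[0.2,0,0.037,0,0],[0.2,0,0.037,0,0],[0.2,0,0.037,0,0],[0.2,0,0.037,0,0]]]'
python3 -m handwheel '[[[0.2,0,0,0,0.117],[0.2,0,0,0,0.117],[0.2,0,0,0,0.117],[0.2,0,0,0,0.117],[0.2,0,0,0,0.117],[0.2,0,0,0,0.117],[0.2,0,0,0,0.117],[0.2,0,0,0,0.117],[0.2,0,0,0,0.117],[0.2,0,0,0,0.117],[0.2,0,0,0,0.117],[0.2,0,0,0,0],[0.2,0,0,0,0]]]'
python3 - <<'E'
from h import *
c=info("wrist"); p,d=camera("wrist"); cv2.imwrite("pics/w3.png",p); np.savez("w3.npz",d=d,pose=c["pose"])
E
```

```text
clock: 7.0
position: [0.5459, -0.2867, 0.162]
tool_rot: [[-0.999, 0.048, 0.012], [0.048, 0.999, -0.008], [-0.013, -0.007, -1.0]]
wrist_force: [0.5, -0.7, 1.1]
gripper_width: 0.0427
grip_force: 0.0
clock: 8.25
position: [0.5679, 0.2724, 0.153]
tool_rot: [[-0.999, 0.048, 0.001], [0.048, 0.999, 0.0], [-0.001, 0.0, -1.0]]
wrist_force: [0.9, 0.1, 0.4]
gripper_width: 0.0516
grip_force: 0.0
clock: 9.33
position: [0.5681, 0.2705, 0.1527]
tool_rot: [[-0.237, 0.972, 0.0], [0.972, 0.237, 0.0], [0.0, 0.0, -1.0]]
wrist_force: [-0.2, 0.1, -1.1]
gripper_width: 0.0511
grip_force: 0.0
```

View pics/w3.png

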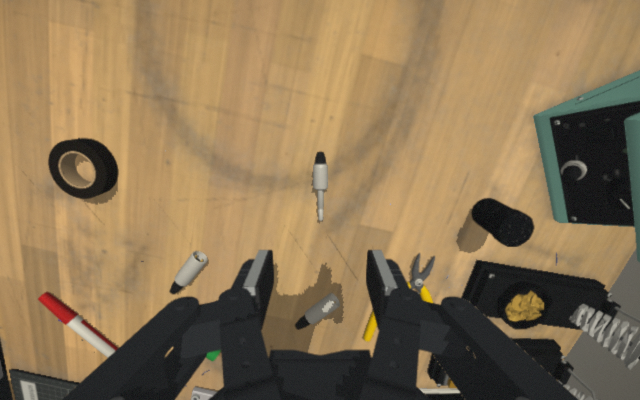

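Slim1 stands vertical at (320,187), sleeve up, well centred under the tool. Measuring it here.

Run:
```python
from meas import *
p=cv2.imread("pics/w3.png"); c=info("wrist"); s=read_state(); R=np.array(s["tool_rot"]); t=np.array(s["position"])
ctr,y,sz,o=conn(p,c,(300,143,340,229),.008,0)
psi=np.arctan2(R[1,0],R[0,0]); print(ctr.round(4),y,np.round(sz,1)); d=np.r_[ctr,t[2]]-t
print("tool shift",(R.T@d).round(4),"roll",(psi-(y+np.pi)+np.pi)%(2*np.pi)-np.pi)
```

```text
[0.5679 0.2739] -1.3234212 [15.  72.5]
tool shift [0.0034 0.0005 0.    ] roll -0.008614073550755386
```

```bash
python3 -m handwheel '[[[0.2,0.0034,0.0005,0.03,-0.008],[0.2,0,0,0.04,0],[0.2,0,0,0.035,0],[0.2,0,0,0.02,0],[0.2,0,0,0.015,0],[0.2,0,0,0.007,0],[0.2,0,0,0,0],[-1,0,0,0,0],[-1,0,0,0,0],[-1,0,0,0,0],[-1,0,0,0,0],[-1,0,0,0,0],[-1,0,0,0,0]]]' 40
```

```text
clock: 10.47
position: [0.5694, 0.2745, 0.0072]
tool_rot: [[-0.242, 0.97, 0.004], [0.97, 0.242, 0.001], [0.0, 0.004, -1.0]]
wrist_force: [0.5, 0.8, 6.3]
gripper_width: 0.0138
grip_force: 40.8
```

```bash
python3 -m handwheel '[[[-1,0,0,-0.02,0],[-1,0,0,-0.04,0],[-1,0,0,-0.04,0],[-1,0,0,-0.04,0],[-1,0,0,-0.02,-0.115],[-1,0,0,0,-0.115],[-1,0,0,0,-0.115],[-1,0,0,0,-0.115],[-1,0,0,0,-0.115],[-1,0,0,0,-0.115],[-1,0,0,0,-0.115],[-1,0,0,0,-0.115],[-1,0,0,0,-0.115],[-1,0,0,0,-0.115],[-1,0,0,0,-0.115],[-1,0,0,0,-0.09],[-1,0,0,0,0]]]'
```

```text
clock: 11.88
position: [0.5676, 0.2738, 0.1654]
tool_rot: [[-1.0, -0.03, -0.0], [-0.03, 1.0, 0.0], [0.0, 0.0, -1.0]]
wrist_force: [-0.7, 0.4, -0.1]
gripper_width: 0.0144
grip_force: 40.1
```

```bash
python3 -m handwheel '[[[-1,0.003,-0.038,0,0],[-1,0.003,-0.038,0,0],[-1,0.003,-0.038,0,0],[-1,0.003,-0.038,0,0],[-1,0.003,-0.038,0,0],[-1,0.003,-0.038,0,0],[-1,0.003,-0.038,0,0],[-1,0.003,-0.038,0,0],[-1,0.003,-0.038,0,0],[-1,0.003,-0.038,0,0],[-1,0.003,-0.038,0,0],[-1,0.003,-0.038,0,0],[-1,0.003,-0.038,0,0],[-1,0.003,-0.038,0,0],[-1,0.003,-0.038,0,0],[-1,0.003,-0.038,0,0],[-1,0.003,-0.038,0,0],[-1,0,0,0,0],[-1,0,0,0,0]]]'
python3 - <<'E'
from h import *
c=info("wrist"); p,d=camera("wrist"); cv2.imwrite("pics/w4.png",p)
E
```

```text
clock: 13.47
position: [0.5344, -0.3755, 0.1648]
tool_rot: [[-1.0, -0.023, 0.0], [-0.023, 1.0, 0.0], [-0.0, 0.0, -1.0]]
wrist_force: [0.1, 0.2, -0.9]
gripper_width: 0.0142
grip_force: 40.1
```

View pics/w4.png

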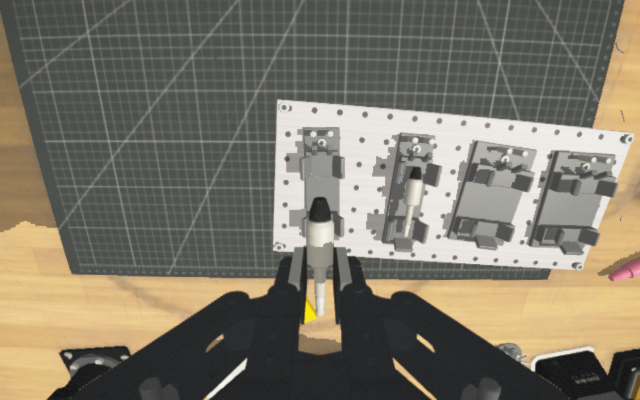

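Slim2 lies in longC, tail (415,168), tip (407,237). Slim1 is held above longD. Checking both numerically.

Run:
```python
from h import *
c=info("wrist")
P=plane(c,[(415.5,167),(407,237)],.035)[:,:2]; v=P[1]-P[0]; print("slim2",P.mean(0).round(4),np.linalg.norm(v).round(4),np.arctan2(v[1],v[0]).round(3))
P=plane(c,[(320,198),(320,314)],.166)[:,:2]; print("held",P.mean(0).round(4))
p=cv2.imread("pics/w4.png"); a=p[120:250,285:445]; cv2.imwrite("pics/c5.png",cv2.resize(a,None,fx=4.5,fy=4.5,interpolation=cv2.INTER_CUBIC))
```

```text
slim2 [ 0.5412 -0.2818] 0.0739 0.01
held [ 0.5338 -0.3739]
```

View pics/c5.png

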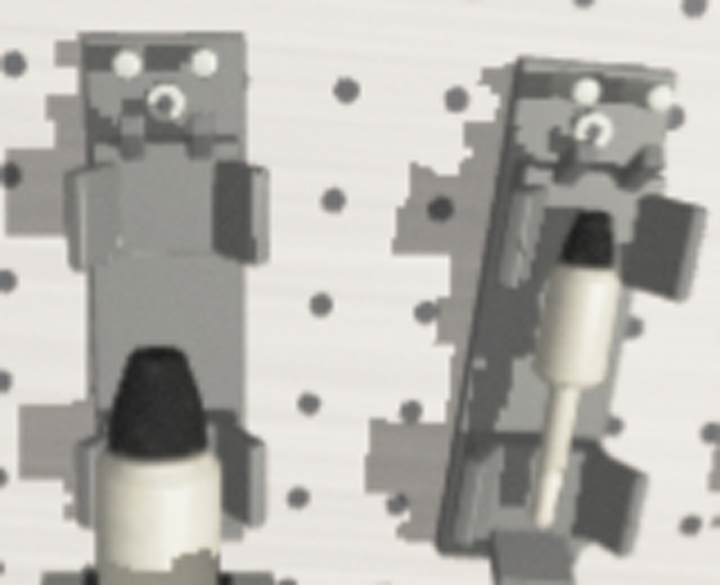

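Slim2 sits correctly in longC. Now lowering slim1 into longD, shift +3 mm in both x and y.

```bash
python3 -m handwheel '[[[-1,-0.003,0.003,0.02,-0.007],[-1,0,0,0.04,0],[-1,0,0,0.035,0],[-1,0,0,0.018,0],[-1,0,0,0.01,0],[-1,0,0,0.005,0],[-1,0,0,0.002,0],[-1,0,0,0,0],[-1,0,0,0,0]]]'
```

```text
clock: 14.27
position: [0.5389, -0.3702, 0.0367]
tool_rot: [[-0.999, -0.035, 0.002], [-0.035, 0.999, -0.001], [-0.002, -0.001, -1.0]]
wrist_force: [-0.4, -0.0, -0.1]
gripper_width: 0.0144
grip_force: 40.1
```

```bash
python3 -m handwheel '[[[-1,0.0015,-0.002,0.001,0],[-1,0,0,0.0005,0],[-1,0,0,0,0],[-0.25,0,0,0,0],[-0.25,0,0,0,0],[-0.25,0,0,0,0],[-0.25,0,0,0,0],[-0.25,0,0,-0.01,0],[-0.25,0,0,-0.03,0],[-0.25,0,0,-0.04,0],[-0.25,0,0,-0.04,0],[0.2,0,0,0,0]]]'
python3 -m handwheel '[[[0.2,-0.0056,0.035,0,0],[0.2,-0.0056,0.035,0,0],[0.2,-0.0056,0.035,0,0],[0.2,-0.0056,0.035,0,0],[0.2,-0.0056,0.035,0,0],[0.2,-0.0056,0.035,0,0],[0.2,-0.0056,0.035,0,0],[0.2,-0.0056,0.035,0,0],[0.2,-0.0056,0.035,0,0],[0.2,-0.0056,0.035,0,0],[0.2,-0.0056,0.035,0,0],[0.2,-0.0056,0.035,0,0],[0.2,-0.0056,0.035,0,0],[0.2,-0.0056,0.035,0,0]]]'
python3 -m handwheel '[[[0.2,0,0,0,-0.119],[0.2,0,0,0,-0.119],[0.2,0,0,0,-0.119],[0.2,0,0,0,-0.119],[0.2,0,0,0,-0.119],[0.2,0,0,0,-0.119],[0.2,0,0,0,-0.119],[0.2,0,0,0,-0.119],[0.2,0,0,0,0],[0.2,0,0,0,0]]]'
python3 - <<'E'
from h import *
c=info("wrist"); p,d=camera("wrist"); cv2.imwrite("pics/w5.png",p)
E
```

```text
clock: 15.27
position: [0.5404, -0.3755, 0.1641]
tool_rot: [[-0.999, -0.035, 0.012], [-0.035, 0.999, -0.01], [-0.011, -0.01, -1.0]]
wrist_force: [1.3, -1.4, 1.3]
gripper_width: 0.0425
grip_force: 0.0
clock: 16.43
position: [0.5977, 0.122, 0.1546]
tool_rot: [[-0.999, -0.035, 0.001], [-0.035, 0.999, 0.0], [-0.001, 0.0, -1.0]]
wrist_force: [0.6, -0.4, 0.3]
gripper_width: 0.0514
grip_force: 0.0
clock: 17.27
position: [0.5977, 0.1202, 0.1543]
tool_rot: [[-0.553, -0.833, 0.001], [-0.833, 0.553, 0.0], [-0.001, -0.0, -1.0]]
wrist_force: [-0.4, -0.1, -0.4]
gripper_width: 0.0514
grip_force: 0.0
```

View pics/w5.png

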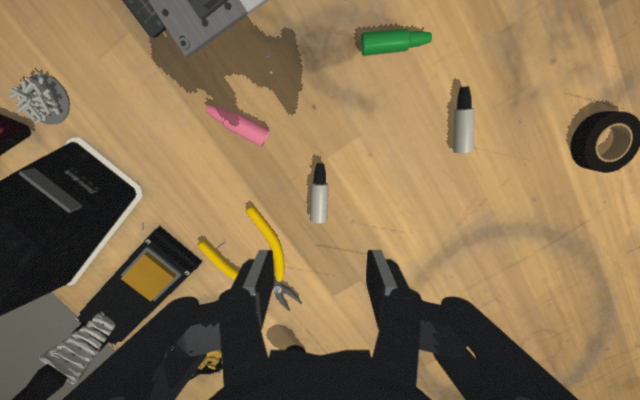

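Stout1 is vertical at (319,193), sleeve up. The cutter handle at (270,230) is about 60 mm to the left, so I'll go down with the fingers narrower.

```bash
cat > m2.py <<'E'
import sys; from meas import *
def run(f,win,z=.0095):
    p=cv2.imread(f); c=info("wrist"); s=read_state(); R=np.array(s["tool_rot"]); t=np.array(s["position"])
    ctr,y,sz,o=conn(p,c,win,z,0); print("full",ctr.round(4),round(float(y),3),np.round(sz,1))
    x0,y0,x1,y1=win; h=cv2.cvtColor(p[y0:y1,x0:x1],cv2.COLOR_BGR2HSV).astype(int)
    m=((h[...,1]<50)&(h[...,2]>70)).astype(np.uint8); n,l,st,_=cv2.connectedComponentsWithStats(m); v,u=np.nonzero(l==1+np.argmax(st[1:,4]))
    W=plane(c,np.c_[u+x0,v+y0],z); T=(W-t)@R   # tool coordinates
    b=cv2.minAreaRect((T[:,:2]*1000).astype(np.float32)); print("barrel tool mm",np.round(b[0],1),np.round(b[1],1),round(b[2],1))
    print("full tool mm",((np.r_[ctr,0]-t)@R*1000).round(1))
E
python3 -c "
from m2 import *
run('pics/w5.png',(298,155,340,230))"
```

```text
full [0.6004 0.1222] 0.957 [18.1 64.4]
barrel tool mm [-13.1  -1.3] [43.2 17.7] 2.7
full tool mm [ -3.1  -1.1 154.2]
```

```bash
python3 -m handwheel '[[[-0.15,-0.002,-0.0012,0.03,0.035],[-0.15,0,0,0.04,0],[-0.15,0,0,0.035,0],[-0.15,0,0,0.02,0],[-0.15,0,0,0.015,0],[-0.15,0,0,0.008,0],[-0.15,0,0,0,0],[-1,0,0,0,0],[-1,0,0,0,0],[-1,0,0,0,0],[-1,0,0,0,0],[-1,0,0,0,0]]]' 40
python3 -m handwheel '[[[-1,0,0,-0.02,0],[-1,0,0,-0.04,0],[-1,0,0,-0.04,0],[-1,0,0,-0.04,0],[-1,0,0,-0.01,0.12],[-1,0,0,0,0.12],[-1,0,0,0,0.12],[-1,0,0,0,0.12],[-1,0,0,0,0.12],[-1,0,0,0,0.12],[-1,0,0,0,0.12],[-1,0,0,0,0.12],[-1,0,0,0,0],[-1,0,0,0,0]]]'
python3 - <<'E'
from h import *
s=read_state(); c=info("wrist"); p,d=camera("wrist"); cv2.imwrite("pics/w6.png",p)
R=np.array(s["tool_rot"]);t=np.array(s["position"]);print(np.arctan2(R[1,0],R[0,0]))
# held connector: nearest depth band between fingers, as tool x extent at column 320
for v in range(180,330,8):
    for u in (320,):
        q=c["pose"][:3,3]+ray(c,[[u,v]])[0]*d[v,u]; print(v,((q-t)@R*1000).round(1),p[v,u])
E
```

```text
clock: 18.32
position: [0.6008, 0.1213, 0.0071]
tool_rot: [[-0.58, -0.815, 0.002], [-0.815, 0.58, 0.0], [-0.002, -0.002, -1.0]]
wrist_force: [0.6, 0.1, 2.1]
gripper_width: 0.0172
grip_force: 42.7
clock: 19.48
position: [0.5997, 0.1212, 0.156]
tool_rot: [[-1.0, 0.005, 0.0], [0.005, 1.0, 0.0], [-0.0, 0.0, -1.0]]
wrist_force: [-0.2, -0.4, -0.3]
gripper_width: 0.0175
grip_force: 42.2
3.1367445695580862
180 [8.600e+00 1.000e-01 1.571e+02] [103 155 191]
188 [1.000e-01 1.000e-01 1.556e+02] [103 149 184]
196 [ -8.9   0.2 155.7] [102 149 183]
204 [-18.2   0.2 156.1] [103 149 183]
212 [31.  -0.1 -5.5] [33 35 38]
220 [27.7 -0.2 -8.1] [36 38 35]
228 [23.6 -0.1 -8.7] [34 35 35]
236 [19.2 -0.1 -8.9] [35 34 34]
244 [13.8 -0.1 -7.1] [34 33 34]
252 [ 11.1  -0.1 -10.8] [ 98 106 108]
260 [  7.   -0.1 -11.7] [103 112 115]
268 [  2.   -0.1 -11.3] [101 109 111]
276 [ -2.8  -0.1 -11.3] [101 109 113]
284 [ -8.4  -0.1 -10.3] [100 108 111]
292 [-12.7  -0.1 -11.4] [108 117 119]
300 [-17.3  -0.1 -12. ] [160 174 180]
308 [-22.7  -0.1 -11.9] [161 175 181]
316 [-28.1  -0.1 -11.8] [162 176 182]
324 [-181.1    0.3  156.9] [ 91 122 144]
```

Held stout1 is centred on the TCP (extent -31…+31 mm) with its bottom 7 mm below the TCP. Going to shortA.

```bash
python3 -m handwheel '[[[-1,0.0073,-0.0315,0,0.015],[-1,0.0073,-0.0315,0,0],[-1,0.0073,-0.0315,0,0],[-1,0.0073,-0.0315,0,0],[-1,0.0073,-0.0315,0,0],[-1,0.0073,-0.0315,0,0],[-1,0.0073,-0.0315,0,0],[-1,0,0,0,0],[-1,0,0,0,0],[-1,0,0,0.02,0],[-1,0,0,0.03,0],[-1,0,0,0.03,0],[-1,0,0,0.02,0],[-1,0,0,0.01,0],[-1,0,0,0.007,0],[-1,0,0,0,0],[-1,0,0,0,0]]]'
```

```text
clock: 20.95
position: [0.5449, -0.098, 0.0396]
tool_rot: [[-1.0, 0.022, 0.001], [0.022, 1.0, -0.0], [-0.001, -0.0, -1.0]]
wrist_force: [0.0, -0.8, -0.0]
gripper_width: 0.0174
grip_force: 42.2
```

```bash
python3 -m handwheel '[[[-1,-0.0024,-0.0008,0.002,0],[-1,0,0,0.0025,0],[-1,0,0,0,0],[-1,0,0,0,0],[-0.25,0,0,0,0],[-0.25,0,0,0,0],[-0.25,0,0,0,0],[-0.25,0,0,0,0],[-0.25,0,0,-0.01,0],[-0.25,0,0,-0.03,0],[-0.25,0,0,-0.04,0],[-0.25,0,0,-0.04,0],[-0.15,0,0,0,0]]]'
python3 -m handwheel '[[[-0.15,0.0157,0.0333,0,0],[-0.15,0.0157,0.0333,0,0],[-0.15,0.0157,0.0333,0,0],[-0.15,0.0157,0.0333,0,0],[-0.15,0.0157,0.0333,0,0],[-0.15,0.0157,0.0333,0,0],[-0.15,0.0157,0.0333,0,0],[-0.15,0,0,0,-0.114],[-0.15,0,0,0,-0.114],[-0.15,0,0,0,-0.114],[-0.15,0,0,0,-0.114],[-0.15,0,0,0,-0.114],[-0.15,0,0,0,-0.114],[-0.15,0,0,0,-0.114],[-0.15,0,0,0,-0.114],[-0.15,0,0,0,-0.114],[-0.15,0,0,0,-0.114],[-0.15,0,0,0,0],[-0.15,0,0,0,0]]]'
python3 - <<'E'
from m2 import *
p,d=camera("wrist"); cv2.imwrite("pics/w7.png",p)
c=info("wrist"); h=cv2.cvtColor(p,cv2.COLOR_BGR2HSV).astype(int)
m=((h[...,1]<50)&(h[...,2]>70)).astype(np.uint8); n,l,st,ce=cv2.connectedComponentsWithStats(m)
for i in range(1,n):
    if st[i,4]>150 and abs(ce[i][0]-320)<80 and ce[i][1]<260: print(st[i])
run('pics/w7.png',(290,140,350,232))
E
```

```text
clock: 22.03
position: [0.5513, -0.1005, 0.1634]
tool_rot: [[-1.0, 0.023, 0.013], [0.023, 1.0, -0.004], [-0.013, -0.004, -1.0]]
wrist_force: [0.3, -0.1, 0.7]
gripper_width: 0.0363
grip_force: 0.0
clock: 23.62
position: [0.442, 0.1365, 0.1548]
tool_rot: [[-0.441, -0.898, 0.001], [-0.898, 0.441, 0.0], [-0.001, -0.001, -1.0]]
wrist_force: [-0.7, 0.2, -0.3]
gripper_width: 0.0362
grip_force: 0.0
[ 310    0  102   34 1694]
[312 182  17  40 633]
full [0.4425 0.1386] 1.107 [17.8 64.3]
barrel tool mm [-12.    0.1] [17.1 43.2] 89.4
full tool mm [ -2.1   0.6 154.7]
```

Stout2 is almost exactly under the tool. Grasping it.

```bash
python3 -m handwheel '[[[-0.15,-0.001,0.0003,0.03,0],[-0.15,0,0,0.04,0],[-0.15,0,0,0.035,0],[-0.15,0,0,0.02,0],[-0.15,0,0,0.015,0],[-0.15,0,0,0.008,0],[-0.15,0,0,0,0],[-1,0,0,0,0],[-1,0,0,0,0],[-1,0,0,0,0],[-1,0,0,0,0],[-1,0,0,0,0]]]' 40
python3 -m handwheel '[[[-1,0,0,-0.02,0],[-1,0,0,-0.04,0],[-1,0,0,-0.04,0],[-1,0,0,-0.04,0],[-1,0,0,-0.01,0.12],[-1,0,0,0,0.12],[-1,0,0,0,0.12],[-1,0,0,0,0.12],[-1,0,0,0,0.12],[-1,0,0,0,0.12],[-1,0,0,0,0.12],[-1,0,0,0,0.12],[-1,0,0,0,0.12],[-1,0,0,0,0.12],[-1,0,0,0,0],[-1,0,0,0,0]]]'
python3 - <<'E'
from h import *
s=read_state(); c=info("wrist"); p,d=camera("wrist")
R=np.array(s["tool_rot"]);t=np.array(s["position"]);print(np.arctan2(R[1,0],R[0,0]))
x=[];
for v in range(180,340,1):
    q=(c["pose"][:3,3]+ray(c,[[320,v]])[0]*d[v,320]-t)@R*1000
    if q[2]<50 and d[v,320]>0: x.append(np.r_[q,p[v,320].mean()])
print(x[0].round(1),x[-1].round(1),np.median(np.array(x)[-25:,2]))
E
```

```text
clock: 24.67
position: [0.4432, 0.1377, 0.0073]
tool_rot: [[-0.438, -0.899, 0.002], [-0.899, 0.438, 0.001], [-0.001, -0.002, -1.0]]
wrist_force: [-0.9, 0.2, 4.3]
gripper_width: 0.0171
grip_force: 42.1
clock: 26.0
position: [0.442, 0.1375, 0.1565]
tool_rot: [[-0.997, 0.08, 0.0], [0.08, 0.997, 0.0], [-0.0, 0.0, -1.0]]
wrist_force: [0.2, 0.3, -1.4]
gripper_width: 0.0179
grip_force: 41.5
3.0617710215831635
[31.5 -0.1 -0.8 66. ] [-3.000e+01 -1.000e-01 -1.130e+01  1.603e+02] -11.60275552197762
```

```bash
python3 -m handwheel '[[[-1,-0.0127,-0.0322,0,0],[-1,-0.0127,-0.0322,0,0],[-1,-0.0127,-0.0322,0,0],[-1,-0.0127,-0.0322,0,0],[-1,-0.0127,-0.0322,0,0],[-1,-0.0127,-0.0322,0,0],[-1,-0.0127,-0.0322,0,0],[-1,-0.0127,-0.0322,0,0],[-1,-0.0127,-0.0322,0,0],[-1,-0.0127,-0.0322,0,0],[-1,0,0,0,0.008],[-1,0,0,0,0],[-1,0,0,0.02,0],[-1,0,0,0.03,0],[-1,0,0,0.03,0],[-1,0,0,0.02,0],[-1,0,0,0.01,0],[-1,0,0,0.007,0],[-1,0,0,0,0],[-1,0,0,0,0]]]'
```

```text
clock: 27.72
position: [0.5426, -0.1937, 0.0402]
tool_rot: [[-0.996, 0.09, 0.001], [0.09, 0.996, -0.0], [-0.001, -0.0, -1.0]]
wrist_force: [0.7, 0.0, -0.9]
gripper_width: 0.0175
grip_force: 41.5
```

```bash
python3 -m handwheel '[[[-1,0,0,0.0025,0],[-1,0,0,0.0023,0],[-1,0,0,0,0],[-1,0,0,0,0],[-0.25,0,0,0,0],[-0.25,0,0,0,0],[-0.25,0,0,0,0],[-0.25,0,0,0,0],[-0.25,0,0,-0.01,0],[-0.25,0,0,-0.03,0],[-0.25,0,0,-0.04,0],[-0.25,0,0,-0.04,0],[-0.25,-0.02,-0.02,-0.03,0],[-0.25,-0.02,-0.02,-0.02,0],[-0.25,0,0,0,0],[-0.25,0,0,0,0],[-0.25,0,0,0,0]]]'
python3 - <<'E'
from h import *
c=info("wrist"); p,d=camera("wrist"); cv2.imwrite("pics/w8.png",p); np.savez("w8.npz",pose=c["pose"],d=d)
px=[cv2.undistortPoints] # crop around plate
a=p[90:280,130:500]; cv2.imwrite("pics/w8c.png",cv2.resize(a,None,fx=2.1,fy=2.1,interpolation=cv2.INTER_CUBIC))
E
```

```text
clock: 29.13
position: [0.5775, -0.2369, 0.204]
tool_rot: [[-0.996, 0.091, -0.001], [0.091, 0.996, 0.001], [0.001, 0.001, -1.0]]
wrist_force: [0.3, 0.1, -0.3]
gripper_width: 0.0323
grip_force: 0.0
```

View pics/w8c.png

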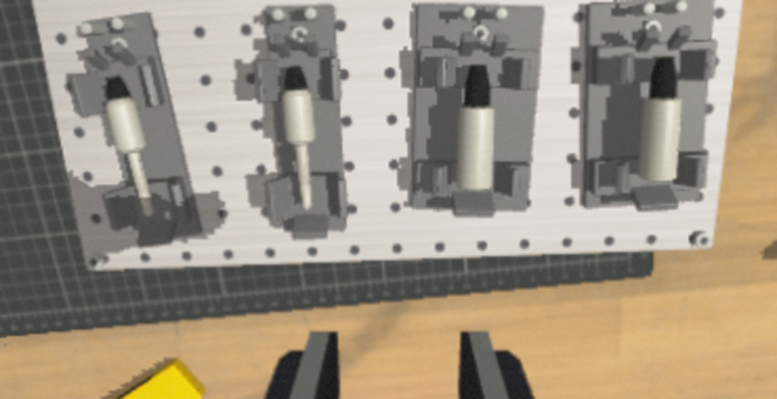

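All four lie in their channels, sleeves towards the fork side. A numeric check of centres and top heights:

Run:
```python
from h import *
z=np.load("w8.npz"); c=info("wrist"); c["pose"]=z["pose"]; d=z["d"]
for n,a,b,h,t,yt in [("D",(115,78),(150,213),.035,(.537,-.3723),.03),("C",(294,67),(307,208),.035,(.5411,-.2837),-.05),("B",(476,66),(475,188),.0365,(.543,-.194),-.088),("A",(664,58),(659,180),.0365,(.5473,-.0988),-.02)]:
    px=np.array([a,b])/2.1+[130,90]; P=plane(c,px,h)[:,:2]; v=P[1]-P[0]
    tops=[]
    for f in (.3,.5) if n in "CD" else (.4,.8):
        u,w=np.round(px[0]+f*(px[1]-px[0])).astype(int); tops.append((c["pose"][:3,3]+ray(c,[[u,w]])[0]*d[w,u])[2].round(4))
    print(n,"off",(P.mean(0)-t).round(4),"len",np.linalg.norm(v).round(4),"dyaw",(np.arctan2(v[1],v[0])-yt).round(3),"tops",tops)
```

```text
D off [-0.0002 -0.0001] len 0.0714 dyaw 0.006 tops [np.float64(0.0417), np.float64(0.0421)]
C off [-0.     -0.0006] len 0.073 dyaw 0.003 tops [np.float64(0.0428), np.float64(0.0424)]
B off [ 0.0003 -0.0001] len 0.0622 dyaw 0.028 tops [np.float64(0.0456), np.float64(0.046)]
A off [0.0002 0.0002] len 0.0623 dyaw 0.019 tops [np.float64(0.0453), np.float64(0.0463)]
```

All four are centred to within 1 mm, flat (tops at 42–46 mm as expected) and lined up. The arm is clear.

```bash
python3 -c "
from cell import *
print(sign_off())"
```

```text
the job is handed in; nothing more can be done
None
```

The job is handed in: both slim plugs are in the long cradles and both stout sockets in the short ones, each measured within 1 mm of its channel's middle, flat on the floor, sleeve towards the fork; the cutter and tape were never touched.

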